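Nest a lidded beaker in its tapered sleeve without jamming it

ROBOT

A 7-joint arm with a two-finger parallel gripper is mounted at the origin on a cart in front of the work surface, level with it; the furniture and walls round the work are solid. World frame = base frame: x ahead of the robot, y to its left, z up, the work surface at z = 0. Lengths are in m, angles in degrees, forces in N, time in s.
With the tool pointing down it reaches from about 0.375 to 0.925 m from the base axis. Payload 3.1 kg.
Tool frame: the origin (TCP) lies midway between the tips of the shut fingers; the grasp point (between the pads) lies bot.grip_depth behind it (bot.grip_depth is the distance from the TCP to the grasp point, in m); y points along the fingers, z is the direction in which the jaws open and shut, and the axes are right-handed (so a half turn about y gives the same grasp; the last joint's range is limited). The gripper opens to 85 mm and grips with 20 to 120 N. Pads are 22 mm wide; open, the fingers measure 114 mm over their backs; the gripper's body (76 mm by 85 mm) begins 54 mm behind the grasp point. The pads swing forward as they close: fully open they stand 13 mm farther back than shut.
Start: joints at [-76.593, 21.939, 2.515, 91.553, -1.026, 66.532, -2.859], TCP at [0.212, 0.615, 0.231] pointing down, gripper open.
Joint ranges: [-149.38, 149.38], [-23.57, 123.04], [-84.95, 90], [0, 143.3], [-89.99, 269.99], [3.08, 112.72], [-163.45, 163.45]. Speed limits (degrees/s): [159.86, 159.86, 180, 180, 180, 180, 180].

INTERFACE

Orientations are given as [roll, pitch, yaw] about the fixed x, y, z axes, in that order (R = Rz(yaw) Ry(pitch) Rx(roll)).
In Python, from cell import bot gives the robot as it stands. Calls block until the motion is done:
- bot.reach(position, orientation): joint-space move of the TCP to a pose.
- bot.line_to(position, velocity=0.15, orientation=None, max_force=None): straight line of the TCP; orientation=None keeps the orientation; velocity is the mean speed in m/s. With max_force (N) it stops when the force on the tool has changed by that much, and returns True; else False.
- bot.goto_joints(angles): joint-space move.
- bot.grip(opening, strength=None): opening from 0.0 (shut) to 1.0 (fully open); strength is the grip in N (None keeps the last); returns when the fingers have stopped.
- bot.wait(seconds).
- bot.solve_ik(position, orientation): joint angles nearest the present ones, or None.
- bot.get_image(name): name is "scene" or "top" or "wrist"; returns the picture (400x640x3 uint8, red, green, blue); there is no depth.
- bot.camera_model(name): a dict with "K" (3x3 intrinsics, pixels), "R" (3x3) and "t" (3): a world point X has camera coordinates R X + t. Camera axes: x right, y down, z forward; pixel columns grow to the right and rows downward; lengths in m; the calibration is good to about 2 mm. A picture is of the moment at which its call begins: read the wrist's pose just before it. camera_model takes no time and is no camera call; for the wrist camera it gives the pose at the moment of the call.
A pose or a line that the arm cannot do raises bot.Unreachable and nothing moves.
- bot.close_job(): hands the job in, once; it reports no verdict.
Readings, each from a call of its own:
- bot.current_time(): time.
- bot.current_joint_positions(): joint angles.
- bot.current_dq(): joint speeds.
- bot.current_joint_efforts(): joint torques, N m.
- bot.current_tool_pos(): TCP position.
- bot.current_ee_rot(): TCP orientation.
- bot.current_wrist_force(): force on the tool from outside, world axes, zero at the start.
- bot.current_ft_torque(): the same for the moment, N m.
- bot.current_gripper_width(): opening from 0.0 (shut) to 1.0 (fully open).
Only numpy, scipy, OpenCV 4.12 (cv2) and the standard library are available. Lean on these libraries where they do the work, as an engineer would, in place of code of your own. Each camera call takes 0.05 s, during which the arm holds its last target. There are 200 camera calls.

TASK

Stand the beaker with the orange lid upright in the empty steel sleeve and let go of it. Then push it down by its lid, with its black liner, until you feel the liner come up against the stop inside: fully home, but do not force it on past the stop, where it wedges tight. Leave it released and upright, and do not disturb the other things.

Things in the scene. Friction and masses are not known exactly. Their poses are not given: they have to be found in the camera images.
- beaker_knob (a point): Centre of the round orange knob on the lid of the loose white beaker (about 0.15 kg, upright, z up along its axis). Knob 24 mm high, 19 mm wide at its foot, 22 mm at its flat top; the point lies 12 mm above the lid, 12 mm below the knob's top and 108 mm above the beaker's underside
- beaker: The same beaker; origin at the centre of its underside. It tapers from 46 mm wide at the foot to 64 mm under the orange lid; the lid is 69 mm wide, 6 mm thick, fixed on, its top 96 mm above the underside; height with knob 120 mm
- sleeve_mouth (a point): Centre of the mouth of the EMPTY steel sleeve, level with its rim, 100 mm above the worktop. The sleeve is fixed and tapered: 76 mm wide at the foot, 95 at the rim, 86 mm inside at the rim. In it on the same axis sits a black tapered liner cup: 60 mm wide inside at its rim, 50 at its floor, 34 mm deep
- sleeve: The same sleeve; origin at the centre of its underside. The liner's floor starts 26 to 62 mm above the worktop (varies) and bears the beaker's weight. Pushed with about 5 N in all, it slides 12 to 24 mm (varies) down to a firm, hidden stop: that is home, and it stays. Over about 20 N the stop gives way and the nest wedges; 4 mm of that spoils the job
- full_mouth (a point): Centre of the mouth, 100 mm above the worktop, of the other, identical steel sleeve, which already holds a beaker with a GREEN lid (all fixed; its knob's top is 144 mm above the worktop). Leave it alone
- honey_jar: Bystander, leave alone: honey jar with grey lid, 71 mm wide, 110 high; origin at the centre of its underside
- tin_small: Bystander, leave alone: small food tin, 75 mm wide, 58 high; origin at the centre of its underside
- lemon: Bystander, leave alone: lemon, 78 x 55 x 56 mm; origin at the centre of its underside
- teaspoon: Bystander, leave alone: steel teaspoon, 132 mm long, lying; origin at the centre of its underside
- mug_spare: Bystander, leave alone: white patterned mug, 92 mm wide (127 with handle), 95 high; origin at the centre of its underside
- salt_shaker: Bystander, leave alone: salt shaker, 44 mm wide, 90 high; origin at the centre of its underside
- pepper_mill: Bystander, leave alone: wooden pepper mill, 58 mm wide, 170 high; origin at the centre of its underside
Not all that is in view belongs to the job. Leave any pink or purple look-alike of the sleeve alone.

How it is judged:
By the outcome, as a careful person would: the job done as asked, in the order asked, and still so for the second after the job is handed in, with the robot touching nothing.
It also fails if it takes over 46 s, if anything falls off the work surface, if the arm or the gripper's body presses on something with over 40 N, if the wrist force passes 120 N, or if a joint passes its speed limit or range.

## Working session

There is one attempt and no reset: what is moved stays moved. The work goes in short steps, each a Python script; the robot and the scene stay as the last script left them, time stands still between calls to the robot, and variables do not carry over. Pictures are saved under pics/ and viewed, about 8 in all and at most 12, crops included, and the job is handed in when it is done.

```bash
mkdir -p pics
cat > h.py <<'E'
import numpy as np, cv2
from cell import bot
def snap(cam,name):
    m=bot.camera_model(cam); im=bot.get_image(cam)
    cv2.imwrite(f'pics/{name}.png',im[:,:,::-1]); return im,{k:np.array(v) for k,v in m.items()}
def ray(m,uv):
    d=m['R'].T@np.linalg.inv(m['K'])@np.array([uv[0],uv[1],1.]); return -m['R'].T@m['t'],d
def onz(m,uv,z):
    o,d=ray(m,uv); return o+d*(z-o[2])/d[2]
def proj(m,X):
    c=m['K']@(m['R']@np.array(X)+m['t']); return c[:2]/c[2]
E
python3 - <<'E'
from h import *
a,m=snap('scene','s1'); b,n=snap('top','t1')
print(bot.current_time(),bot.grip_depth,bot.current_ee_rot(),bot.current_tool_pos())
for k in (m,n): print(k['K'][0,0],-k['R'].T@k['t'],k['R'][2])
E
```

```text
0.1 0.0187 [-9.01343545e+01 -8.74842457e-03 -1.90075467e+01] [0.21149554 0.61374339 0.23003579]
444.6023687885495 [ 0.10112925 -0.41223022  0.58890123] [ 0.50626552  0.65720369 -0.55837133]
367.6066645277259 [0.43333742 0.15756444 0.97120583] [ 0.14721222 -0.00140888 -0.98910393]
```

```bash
sleep 1; ls pics
```

```text
s1.png
t1.png
```

View pics/s1.png

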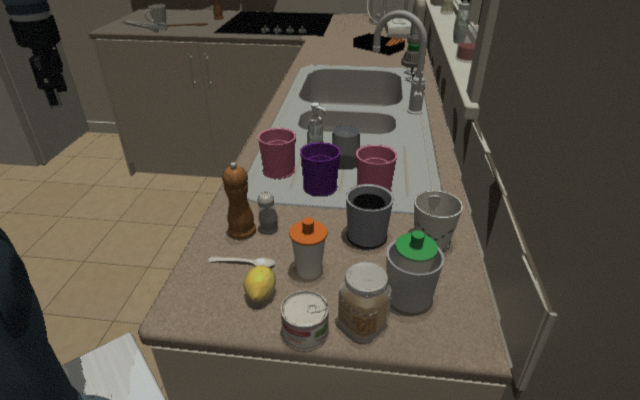

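View pics/t1.png

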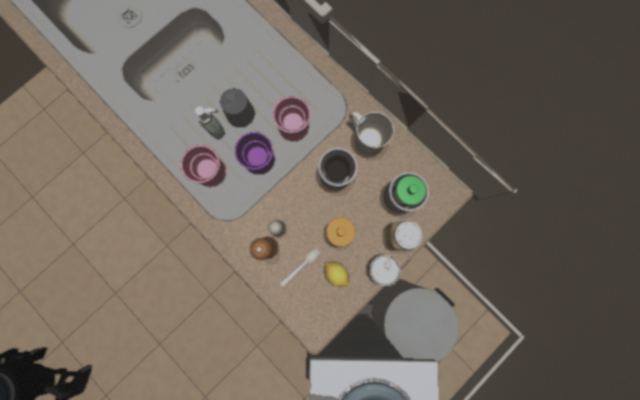

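The scene view shows the orange-lid beaker at about (309,250), the empty steel sleeve with black liner at (369,213) and the full one at (413,270). In the top view these are at (341,232), (338,168) and (408,191). Next I'll measure them.

Run:
```python
from h import *
import json
out={}
S=cv2.imread('pics/s1.png');T=cv2.imread('pics/t1.png')
ms={k:np.array(v) for k,v in bot.camera_model('scene').items()};mt={k:np.array(v) for k,v in bot.camera_model('top').items()}
def mask(I,lo,hi):
    M=cv2.inRange(cv2.cvtColor(I,cv2.COLOR_BGR2HSV),lo,hi)
    n,l,st,c=cv2.connectedComponentsWithStats(M); i=1+np.argmax(st[1:,4]); return (l==i).astype(np.uint8),st[i],c[i]
def tri(p,q):
    o1,d1=ray(ms,p);o2,d2=ray(mt,q);A=np.array([d1,-d2]).T
    s=np.linalg.lstsq(A,o2-o1,rcond=None)[0];a=o1+s[0]*d1;b=o2+s[1]*d2;return (a+b)/2,np.linalg.norm(a-b)
for nm,I,lo,hi in (('S',S[180:320,280:345],(5,150,60),(18,255,255)),('T',T[200:260,310:370],(8,120,60),(22,255,255))):
    M,st,c=mask(I,lo,hi); off=np.array([280,180] if nm=='S' else [310,200])
    print(nm,st,c+off)
    cn=max(cv2.findContours(M,0,1)[0],key=cv2.contourArea); print(cv2.fitEllipse(cn), off)
    if nm=='T': print('lid at .093',onz(mt,c+off,.093))
# green lid
M,st,c=mask(T,(45,120,40),(80,255,255)); print('green',c,onz(mt,c,.117))
# dark liner / sleeve, top view
M=cv2.inRange(cv2.cvtColor(T,cv2.COLOR_BGR2GRAY)[140:196,310:366],0,60)
n,l,st,c=cv2.connectedComponentsWithStats(M);i=1+np.argmax(st[1:,4]);print('dark',st[i],c[i]+[310,140],onz(mt,c[i]+[310,140],.1))
a=cv2.resize(T[135:260,300:440],None,fx=5,fy=5,interpolation=2)[:600]
b=cv2.resize(S[180:320,280:450],None,fx=4,fy=4,interpolation=2)
cv2.imwrite('pics/c1.png',a);cv2.imwrite('pics/c2.png',b)
for p in ((.5,0,0),(.5,.2,0)):print(proj(mt,p),proj(ms,p))
```

```text
S [  9  37  38  28 775] [307.79354839 231.82451613]
((27.78771209716797, 51.704559326171875), (25.769926071166992, 36.522369384765625), 88.61885070800781) [280 180]
T [ 16  18  29  28 628] [340.27229299 231.63853503]
((30.26495933532715, 31.620502471923828), (27.279001235961914, 27.539915084838867), 57.35982894897461) [310 200]
lid at .093 [0.46579339 0.09005688 0.093     ]
green [417. 187.] [ 0.57231189 -0.08831261  0.117     ]
dark [ 14  12  29  30 647] [337.93199382 166.26893354] [0.62276986 0.09702126 0.1       ]
[371.72008158 220.42235767] [354.7307737  289.47044282]
[295.98132572 219.20934373] [291.30762109 234.28635287]
```

```bash
sleep 6
```

```text
(no output)
```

View pics/c1.png

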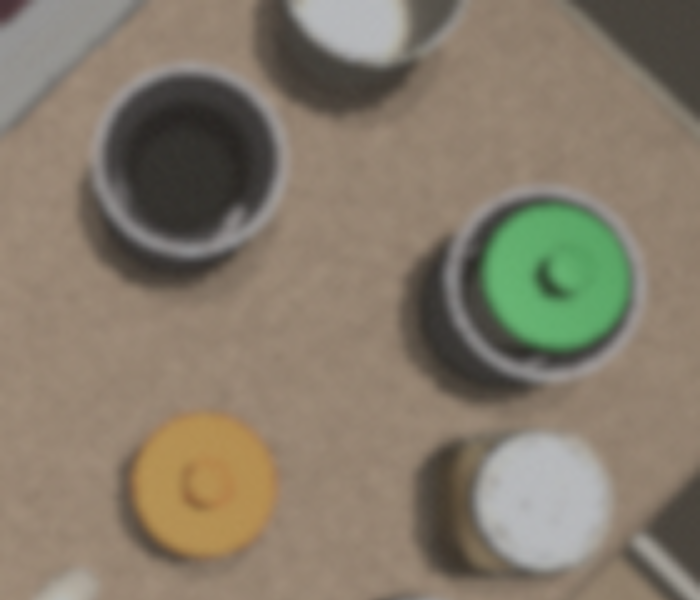

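The crop shows the sleeve rim centred near top-image pixel (337.6,166.9) and the orange lid centred near (340.3,231.6), with its knob near (341.2,230.6). I'll hover over the beaker and check both with the wrist camera, stopping over the sleeve on the way since the start is nearby.

Run:
```python
from h import *
mt={k:np.array(v) for k,v in bot.camera_model('top').items()}
print('knob',onz(mt,(341.2,230.6),.118),'rim',onz(mt,(337.6,166.9),.1))
bot.reach([.53,.095,.30],[-90,0,0])
I,m=snap('wrist','w1')
print(bot.current_time(),bot.current_tool_pos(),bot.current_wrist_force(),bot.current_joint_positions(),-m['R'].T@m['t'],m['R'][2])
print('pred knob',proj(m,(.466,.09,.12)),'rim',proj(m,(.622,.097,.1)))
```

```text
knob [0.46728864 0.08984725 0.118     ] rim [0.6211976  0.09781564 0.1       ]
2.3417 [0.52980661 0.09651438 0.29981342] [ 1.00287211e+00 -1.16491647e+00  4.31718738e-04] [-41.38536106   6.61617426  29.04175879 103.40423714  -3.40491634
  70.85231395  78.75730633] [0.4557557  0.0968461  0.44196154] [ 2.89789882e-01  6.54817506e-04 -9.57090067e-01]
pred knob [305.64387589 102.64330391] rim [313.4400187  256.71863002]
```

```bash
sleep 8; ls pics
```

```text
c1.png
c2.png
s1.png
t1.png
w1.png
```

View pics/w1.png

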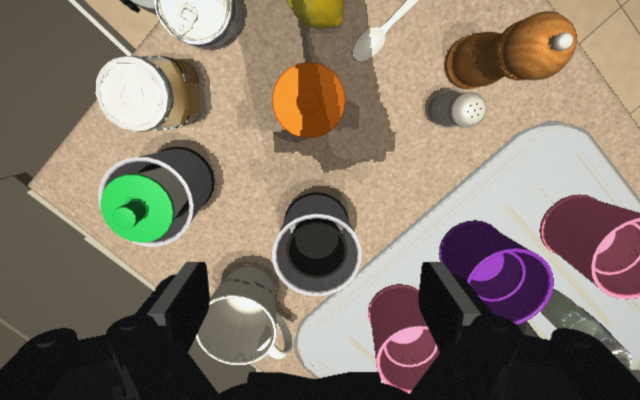

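The wrist view shows the orange lid at about (309,100), with the knob near (308,101), and the sleeve rim centred near (317,254). Both are within about 4 px of prediction. I'll refine by casting these rays, then grasp.

Run:
```python
from h import *
m={k:np.array(v) for k,v in bot.camera_model('wrist').items()}
W=cv2.imread('pics/w1.png')
M=cv2.inRange(cv2.cvtColor(W,cv2.COLOR_BGR2HSV)[50:150,260:360],(5,180,60),(18,255,255))
cn=max(cv2.findContours(M,0,1)[0],key=cv2.contourArea);e=cv2.fitEllipse(cn);c=np.array(e[0])+[260,50]
lid=onz(m,c,.095);rim=onz(m,(317,253.5),.1)
print(e,lid,rim, np.linalg.norm(onz(m,(273,253),.1)-onz(m,(361,253),.1)))
k=(lid[:2]+[.4663,.090])/2; print(k)
bot.reach([*k,.17],[-90,0,0]); bot.line_to([*k,.101],.1)
print(bot.current_tool_pos(),bot.current_wrist_force())
bot.grip(0.0,35); print('w',bot.current_gripper_width()*85,bot.current_tool_pos(),bot.current_wrist_force())
bot.line_to([*k,.25],.15)
I,_=snap('scene','s2'); Wi,_=snap('wrist','w2')
cv2.imwrite('pics/c3.png',np.hstack([cv2.resize(I[100:300,230:430,::-1],(400,400)),cv2.resize(Wi[:,120:520,::-1],(400,400))]))
print('w',bot.current_gripper_width()*85,bot.current_wrist_force(),bot.current_time())
```

```text
((48.3704719543457, 49.734317779541016), (71.66643524169922, 74.56504821777344), 179.97984313964844) [0.46417038 0.09197425 0.095     ] [0.61829479 0.10067474 0.1       ] 0.0915297823520045
[0.46523519 0.09098712]
[0.46615298 0.09113257 0.10165145] [-0.08355409  0.36262772  0.55528849]
w 19.528678243020142 [0.4655264  0.09115434 0.10133374] [0.36181926 1.00696079 2.00629423]
w 19.395437889145036 [-0.05952537  0.02428055 -1.50116974] 5.675
```

```bash
sleep 12; ls pics
```

```text
c1.png
c2.png
c3.png
s1.png
s2.png
t1.png
w1.png
w2.png
```

View pics/c3.png

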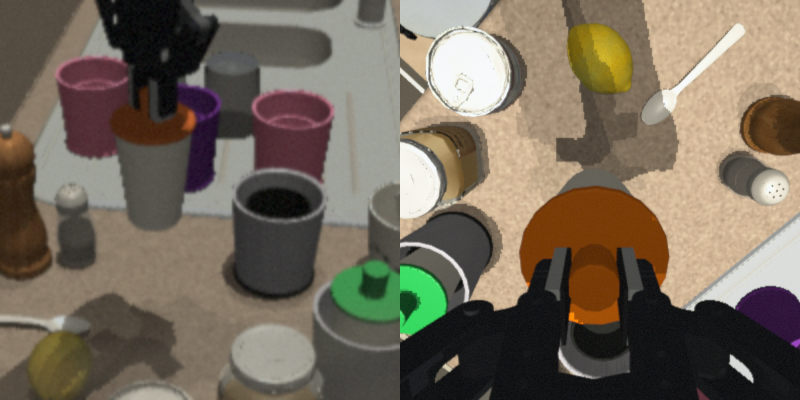

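The beaker is held upright, showing 1.5 N of weight and a 19.5 mm grip on the knob. The lid in the wrist view spans x of about 240 to 388. Next I'll check the wrist-camera bias using the held lid, then carry it over and lower under force guard.

Run:
```python
from h import *
m={k:np.array(v) for k,v in bot.camera_model('wrist').items()}
t=np.array(bot.current_tool_pos())
a=onz(m,(240,245),t[2]-.006);b=onz(m,(388,245),t[2]-.006);print('lid mid y',(a+b)/2,np.linalg.norm(a-b),'tcp',t)
s=[.6198,.0992]
bot.line_to([*s,.25],.15)
bot.line_to([*s,.205],.1)
W,mw=snap('wrist','w3');S,_=snap('scene','s3');T,_=snap('top','t3')
print(bot.current_tool_pos(),bot.current_wrist_force(),bot.current_time())
cv2.imwrite('pics/c4.png',np.hstack([cv2.resize(S[130:270,300:440,::-1],(400,400)),cv2.resize(T[117:217,288:388,::-1],(400,400))]))
```

```text
lid mid y [0.45649988 0.09132556 0.24271138] 0.06622354052474434 tcp [0.46430285 0.09072079 0.24871138]
[0.62060959 0.09921323 0.20611564] [-0.02961685  0.13303407 -1.17653009] 7.6083
```

```bash
sleep 12; ls pics
```

```text
c1.png
c2.png
c3.png
c4.png
s1.png
s2.png
s3.png
t1.png
t3.png
w1.png
w2.png
w3.png
```

View pics/c4.png

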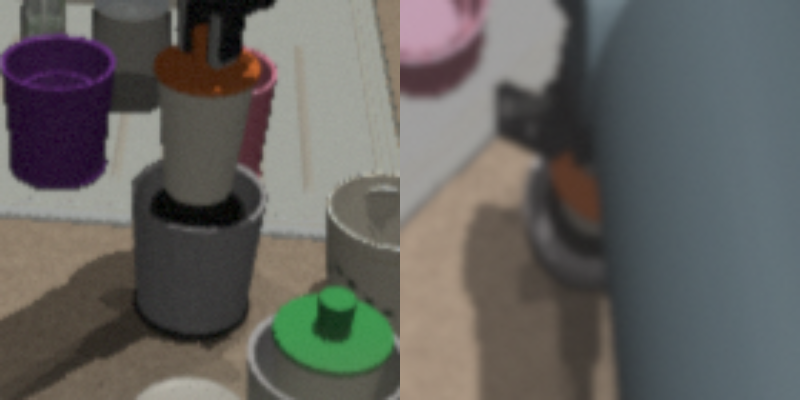

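In the scene crop, the beaker's foot at x≈198 is centred over the sleeve mouth, which spans x≈132–267. I'll lower it gently until contact.

Run:
```python
from h import *
s=[.6198,.0992]
r=bot.line_to([*s,.120],.025,max_force=2.5)
t=bot.current_tool_pos();print(r,t,'foot',t[2]-.1013,bot.current_wrist_force(),bot.current_ft_torque(),bot.current_time())
S,_=snap('scene','s4')
cv2.imwrite('pics/c5.png',cv2.resize(S[130:270,300:440,::-1],(500,500)))
```

```text
True [0.61988557 0.09935035 0.15251267] foot 0.05121267439079996 [0.02236771 0.65073483 2.14532135] [ 0.01267428 -0.1004654  -0.05441617] 9.6083
```

```bash
sleep 10; ls pics|tail -1
```

```text
w3.png
```

View pics/c5.png

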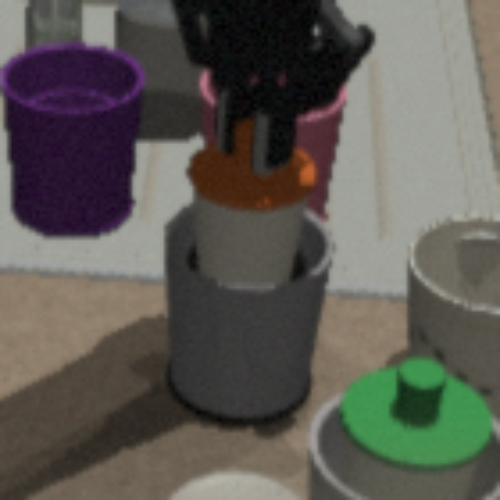

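The foot made contact at z≈0.051, which is inside the floor range (0.026–0.062) and below the liner-rim range. The picture shows it upright and deep in the liner. I'll release, lift and look.

Run:
```python
from h import *
bot.grip(0.7); t=bot.current_tool_pos()
bot.line_to([t[0],t[1],.215],.12)
bot.grip(0.0); bot.wait(.2)
W,m=snap('wrist','w5');S,ms=snap('scene','s5')
print(bot.current_tool_pos(),bot.current_gripper_width(),bot.current_wrist_force(),bot.current_time())
print('pred knob top',proj(m,(.6199,.0993,.171)),'lid',proj(m,(.6199,.0993,.147)),'scene knob top',proj(ms,(.6199,.0993,.171)))
cv2.imwrite('pics/c6.png',np.hstack([cv2.resize(S[130:270,300:440,::-1],(400,400)),cv2.resize(W[:,120:520,::-1],(400,400))]))
```

```text
[0.61848369 0.09914734 0.21505301] -0.0001119391951628235 [-0.03308273 -0.62890282 -1.01107405] 11.6917
pred knob top [313.15424129 232.20055206] lid [313.23183203 217.66219556] scene knob top [371.26050179 164.85085444]
```

```bash
sleep 10; ls pics|tail -1
```

```text
w5.png
```

View pics/c6.png

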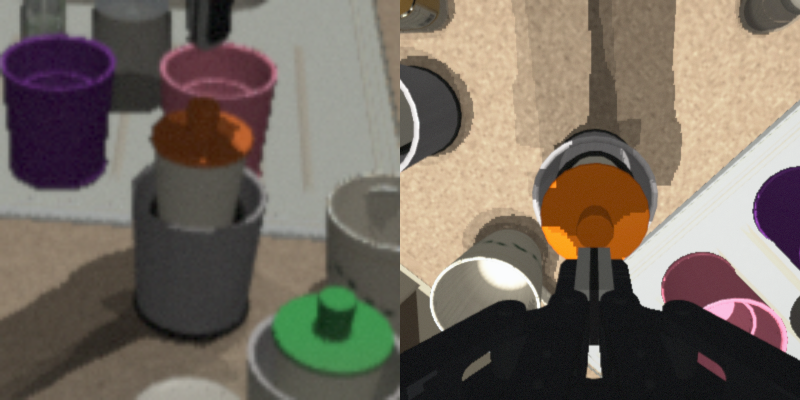

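The scene view shows the knob top at (371,165), matching the predicted (371.3,164.9). The beaker is released and upright, and the wrist view agrees to about 3 mm. Now a slow guarded push with the shut fingers.

Run:
```python
from h import *
s=[.619,.0993]
bot.line_to([*s,.182],.1); bot.wait(.3)
f0=np.array(bot.current_wrist_force()); print('f0',f0,bot.current_tool_pos())
r=bot.line_to([*s,.165],.008,max_force=2.5)
zc=bot.current_tool_pos();print('contact',r,zc,bot.current_wrist_force()-f0)
# 1 mm steps, log force; stop when load rises clearly above sliding level
for i in range(1,28):
    z=zc[2]-.001*i
    F=f0[2]*0+bot.current_wrist_force()[2]-f0[2]
    r=bot.line_to([*s,z],.008,max_force=max(1.5,11-F))
    bot.wait(.05)
    F=bot.current_wrist_force()[2]-f0[2];t=bot.current_tool_pos()
    print(i,r,round(t[2]*1e3,1),round(F,1),round(bot.current_time(),1))
    if F>9.5 or r: break
```

```text
f0 [ 0.55721931 -0.96383803  0.37957117] [0.61951027 0.09935885 0.18271729]
contact True [0.61904292 0.09933642 0.17083373] [-0.24066817  1.31689826  3.12666229]
1 False 170.0 2.5 14.1
2 False 168.7 2.5 14.4
3 False 167.7 2.5 14.8
4 False 166.7 2.2 15.1
5 False 165.7 2.0 15.4
6 False 164.7 1.4 15.7
7 False 163.7 0.9 16.1
8 False 162.7 2.0 16.4
9 False 161.7 1.6 16.7
10 False 160.7 2.4 17.0
11 False 159.7 2.5 17.4
12 False 158.7 2.8 17.7
13 False 157.7 3.3 18.0
14 False 156.7 2.3 18.3
15 False 155.7 1.6 18.7
16 False 154.8 1.7 19.0
17 False 153.7 2.4 19.3
18 False 153.3 4.9 19.6
19 False 153.3 8.1 20.0
20 True 153.4 3.7 20.2
```

The load stayed at 1–3 N for 17.4 mm of travel. It then stalled at z=0.1533 and the force rose to between 8 and 11 N, so this is the stop, well under 20 N. I'll retreat and check.

Run:
```python
from h import *
bot.line_to([.619,.0993,.26],.12); bot.reach([.45,.15,.32],[-90,0,0]); bot.wait(.3)
S,m=snap('scene','s6');W,_=snap('wrist','w6')
print(bot.current_time(),bot.current_wrist_force(),'pred knob top',(proj(m,(.6199,.0993,.1533))-[300,130])*400/140)
cv2.imwrite('pics/c7.png',np.hstack([cv2.resize(S[130:270,300:440,::-1],(400,400)),cv2.resize(S[100:360,180:480,::-1],(400,400))]))
```

```text
22.4333 [ 0.56169836 -0.04904749 -0.09102426] pred knob top [201.93035544 122.74266102]
```

```bash
sleep 10; ls pics|tail -1
```

```text
w6.png
```

View pics/c7.png

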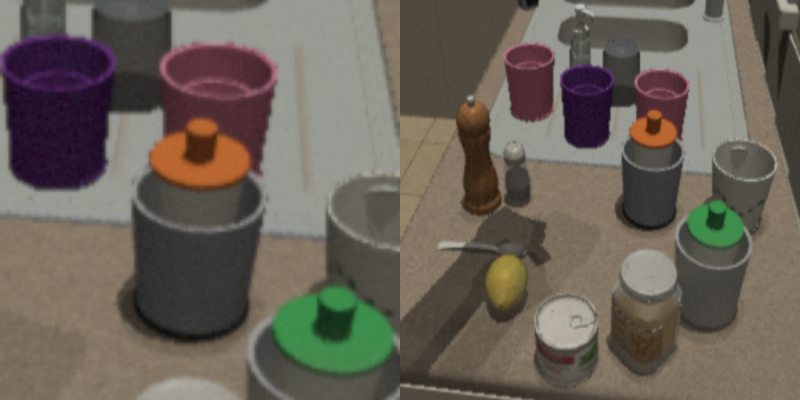

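The beaker stands upright in the sleeve. Its knob top is at (202,123) in the crop, as predicted for z=0.153, and nothing else has moved. I'm handing in.

```bash
python3 -c "
from cell import bot
bot.close_job()"
```

```text
the job is handed in; nothing more can be done
```

The job is handed in: the orange-lidded beaker stands upright and released in the empty steel sleeve, pushed home against the stop. The robot's clock read 22.4 s at the last check, against the 46 s limit.

- **Placing:** I lifted the beaker by its knob and lowered it until its foot met the liner floor, about 51 mm above the worktop. Then I let go.
- **Pushing:** With the fingers shut, I pressed on the knob in 1 mm steps. The liner slid 17.4 mm at 1–3 N measured. It then stalled at a fixed height while the force rose past 8 N and tripped my guard, set at about 11 N, well below the 20 N wedging load.
- **Last checks:** In the final picture the knob top was where a height of 153 mm predicts, the beaker stood upright, and the bystanders looked undisturbed. The gripper was clear of everything.
- **Disagreement:** The wrist and top cameras differed by about 3–4 mm in position. I used the average, which was good enough for both the grasp and the fit.

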